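# Hold the oil bottle down in the free spring cradle

## Task

The release-oil bottle needs topping up: one of the two spring cradles is free and a tea glass is parked in the other. Stand the bottle upright in the cup of the free cradle, on the cork pad that lies there, press it down until the sprung cup is fully down, and finish while still holding the bottle pressed down like that. Leave the tea glass undisturbed where it stands.

Things in the scene. Friction and masses are not known exactly. Their poses are not given: they have to be found in the camera images.
- oil_bottle: White plastic squeeze bottle with a thin red nozzle, standing loose on the bench; round body 53 mm across, straight-sided from the bottom to about 100 mm up, then a shoulder; nozzle tip at 158 mm. 0.10 to 0.20 kg. Origin: centre of its underside; z up along the bottle. Grasp the body.
- cradle_1: Fixed bottle cradle, same as cradle_2: dark steel foot 92 mm across, 8 mm high, with a coil spring carrying a round open aluminium cup (the sprung ring), upright. Origin: centre of the foot's underside, z up. At rest the cup floor is 50 mm above the origin, its rim 68 mm; bore 62 mm wide for 12 mm above the floor, widening to 72 mm at the rim; 80 mm outside at the rim.
- cradle_2: Fixed bottle cradle, same as cradle_1: dark steel foot 92 mm across, 8 mm high, with a coil spring carrying a round open aluminium cup (the sprung ring), upright. Origin: centre of the foot's underside, z up. At rest the cup floor is 50 mm above the origin, its rim 68 mm; bore 62 mm wide for 12 mm above the floor, widening to 72 mm at the rim; 80 mm outside at the rim.
- cup_1 (a joint): How far the cup of cradle_1 is pressed straight down (m): 0 = up at rest, 0.018 = fully down on its stop; the spring pushes it back up. A robot pushes through the bottle with about 3 N at the start and 8 to 10 N at the stop.
- cup_2 (a joint): How far the cup of cradle_2 is pressed straight down (m): 0 = up at rest, 0.018 = fully down on its stop; the spring pushes it back up. A robot pushes through the bottle with about 3 N at the start and 8 to 10 N at the stop.
- tea_glass: Waisted tea glass, 61 mm across and 85 mm tall, standing upright on the cup floor of one of the two cradles (either one); that cradle is taken. Origin: centre of its underside.
- cork_pad: Loose round cork pad, 54 mm across and 5 mm thick, lying flat on the cup floor of the free cradle; the bottle stands on it. Origin: centre of its underside.
There are look-alikes about, which are no part of the job. What is shaped like the cradle_2 but purple is not meant.

How it is judged:
At the end, for the whole second after the job is handed in: The bottle stands in the cup of the free cradle (within 8 mm of its axis, upright within 0.1 rad, at rest), that cup is pressed down at least 14 of its 18 mm, and the gripper's fingers are still on the bottle, pressing it down; the tea glass still stands in its own cradle (((value of joint cup_1 above 0.014 m and horizontal distance between oil_bottle and cradle_1 below 0.008 m and z of oil_bottle in the frame of cradle_1 below 0.047 m) or (value of joint cup_2 above 0.014 m and horizontal distance between oil_bottle and cradle_2 below 0.008 m and z of oil_bottle in the frame of cradle_2 below 0.047 m)) and angle between each of oil_bottle, tea_glass's own z axis and vertical below 0.1 rad and linear speed of oil_bottle below 0.02 m/s and contact force between the fingers and oil_bottle above 1 N); the arm keeps its last pose, push and grip.
It fails at once if the tea glass is disturbed (moved more than 12 mm or tipped by more than 0.2 rad) (distance of tea_glass from where it was at the start of the episode above 0.012 m or angle between tea_glass's own z axis and vertical above 0.2 rad).
It also fails if it takes over 42 s, if anything falls off the work surface, if the arm or the gripper's body presses on something with over 40 N, if the wrist force passes 120 N, or if a joint passes its speed limit or range.

## Robot

A 6-joint arm with a two-finger parallel gripper is mounted at the origin on the work surface; the furniture and walls round the work are solid. World frame = base frame: x ahead of the robot, y to its left, z up, the work surface at z = 0. Lengths are in m, angles in rad, forces in N, time in s.
With the tool pointing down it reaches from about 0.35 to 0.975 m from the base axis. Payload 4.9 kg.
Tool frame: the origin (TCP) lies on the front face of the gripper's body, between the roots of the fingers; the fingertips stand 73 mm ahead of it and the grasp point (between the pads) lies 54 mm ahead of it; z points along the fingers, y is the line along which they close (so a half turn about z gives the same grasp; the last joint's range is limited). The gripper opens to 85 mm and grips with 20 to 120 N. Pads are 22 mm wide; open, the fingers measure 114 mm over their backs; the gripper's body (76 mm by 85 mm) begins 54 mm behind the grasp point. The pads swing forward as they close: fully open they stand 13 mm farther back than shut.
Start: joints at [1.095, 0.053, 1.613, -0, 1.476, -0.119], TCP at [0.218, 0.586, 0.304] pointing down, gripper open.
Joint ranges: [-3.01, 3.01], [-1.01, 2.22], [0.06, 2.58], [-1.02, 4.17], [0.09, 2.62], [-3.14, 3.14]. Speed limits (rad/s): [2.57, 2.57, 3.14, 3.14, 3.14, 3.14].

## Interface

Orientations are given as a rotation vector (axis times angle).
In Python, from station import status, imaging, order gives the robot as it stands.
- The arm moves only by the tool arm_command, never from a script. Its argument "increments" is a list of rows, each an object with "slide": the shift along the tool's x, y, z in m, a list of three; "spin": the turn about the tool's z in degrees; "gripper": the opening, from -1 (shut) to 1 (fully open). In form: [{"slide": [x, y, z], "spin": spin, "gripper": gripper}, ...]. A call has 1 to 8 rows; each row is the pose to reach, as a shift and turn from the pose commanded when the call began, along the tool's axes at that moment; what a row does not reach only later rows make up. A row lasts 1/12 s, in which the tool goes at most 41.7 mm and 7.16 degrees, less where a joint would pass 70% of its speed; a pose out of reach is approached as far as the arm can. A call with a gripper value outside its range is refused whole. The fingers move at their own pace and stop on an object; "newtons" is the grip in N (left out, the last holds). Time passes only in rows, so rows that repeat a pose let the fingers close. It gives the time, the measured TCP pose, the force, the opening and the grip force at its end, in the units of the state.
- status.get_obs(): the state, without advancing time (a new reading comes with each control period).
- imaging.get_image(name): name is "scene" or "top"; returns a dict with "frame" (400x640x3 uint8, red, green, blue), "vfov" (degrees; the focal length in pixels is half the picture's height over the tangent of half this angle, whatever the lens; pixels are square), "cx", "cy" (the principal point, pixels), "view" (4x4, takes a point from world to camera coordinates). Camera axes: x right, y up, looking along -z (the intrinsics and any distortion apply to the point x, -y, -z); pixel columns grow to the right and rows downward; lengths in m; the calibration is good to about 2 mm. A picture is of the moment at which its call begins. There is no depth.
- order.finish_job(): hands the job in; it is judged then, once.
The state is a dict: "t": time; "q": joint angles; "dq": joint speeds; "effort": joint torques, N m; "tool_pos": TCP position; "tool_rot": TCP orientation; "contact_force": force on the tool from outside, world axes, zero at the start; "wrist_torque": the same for the moment, N m; "opening": finger opening in m; "grip_force": force on a finger pad.
Only numpy, scipy, OpenCV 4.12 (cv2) and the standard library are available. Lean on these libraries where they do the work, as an engineer would, in place of code of your own. Each camera call takes 0.05 s, during which the arm holds its last target. There are 200 camera calls.

## Working session

There is one attempt and no reset: what is moved stays moved. The work goes in short steps, Python scripts to look and compute and a tool call to move; the robot and the scene stay as the last step left them, time stands still between calls to the robot, and variables do not carry over. Pictures are saved under pics/ and viewed, at most 10 in all, crops included, and the job is handed in when it is done.

Besides the shell and the picture viewer there is one more tool, called after "Emit:" by a JSON object that holds its "op" and its "data". arm_command: Moves the arm, as the interface text tells. Its arguments: {"type":"object","properties":{"increments":{"type":"array","items":{"type":"object","properties":{"slide":{"type":"array","items":{"type":"number"}},"spin":{"type":"number"},"gripper":{"type":"number"}}}},"newtons":{"type":"number"}},"required":["increments"]}

```bash
mkdir -p pics; ls; python3 - <<'E'
from station import status, imaging
import cv2,pickle,numpy as np
o=status.get_obs(); print(o)
d={}
for n in("scene","top"):
    im=imaging.get_image(n); d[n]=im
    print(n,{k:v for k,v in im.items() if k!="frame"})
    cv2.imwrite(f"pics/{n}0.png",im["frame"][:,:,::-1])
pickle.dump(d,open("im0.pkl","wb"))
E
```

```text
pics
{'t': 0.0, 'q': array([ 1.09498012e+00,  5.33789915e-02,  1.61429560e+00,  8.27293148e-07,
        1.47597312e+00, -1.19014668e-01]), 'dq': array([-0.00175781, -0.00258845, -0.00116245,  0.00152371,  0.0007847 ,
       -0.00016972]), 'effort': array([-5.16854889e-04, -3.93680978e+01, -3.70179927e+01, -1.77190377e-04,
        7.23450183e-03, -4.38232448e-06]), 'tool_pos': array([0.21809138, 0.5852145 , 0.30264817]), 'tool_rot': array([-5.57387157e-01, -3.09113667e+00,  3.08538056e-03]), 'contact_force': array([-0.1103545 ,  0.67369838,  0.12654873]), 'wrist_torque': array([-0.01594696, -0.03963107,  0.05763041]), 'grip_force': 0.0, 'opening': 0.08533631858582888}
scene {'vfov': 51.90467095221723, 'cx': 319.80709374053254, 'cy': 201.43487601337208, 'view': array([[-0.59763403, -0.80163175,  0.01483602,  0.34014368],
       [ 0.65377265, -0.47652329,  0.58779833, -0.38670489],
       [-0.46412809,  0.36098767,  0.80887144, -0.643693  ],
       [ 0.        ,  0.        ,  0.        ,  1.        ]])}
top {'vfov': 57.15248158914573, 'cx': 318.8549383903142, 'cy': 200.21123288538848, 'view': array([[ 0.00162676, -0.99947846,  0.03225143, -0.01745474],
       [ 0.99578462,  0.00457678,  0.09160811, -0.54260799],
       [-0.09170794,  0.03196646,  0.99527273, -0.85089164],
       [ 0.        ,  0.        ,  0.        ,  1.        ]])}
```

View pics/scene0.png

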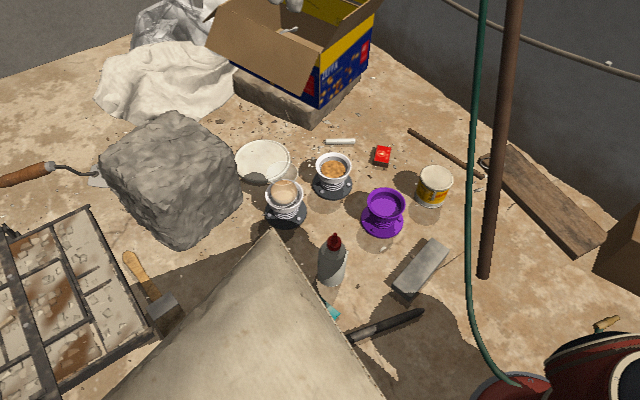

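View pics/top0.png

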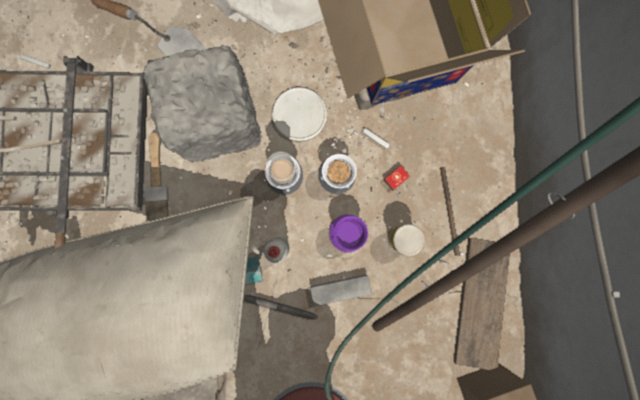

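The scene view shows the bottle at (333,260), white cradles at (285,200) and (333,172), and a purple look-alike at (383,212). In the top view these sit at (275,251), (283,172), (338,174) and (348,233). Other possible confusions are the yellow tin at (434,186), the white lid at (263,162) and the canvas/bag at lower left. I'll check both cradles and the bottle in one close crop.

```bash
python3 - <<'E'
import cv2,numpy as np
s=cv2.imread("pics/scene0.png")[140:290,240:420]; t=cv2.imread("pics/top0.png")[140:290,230:380]
f=lambda a:cv2.resize(a,None,fx=600/a.shape[0]*.7,fy=600/a.shape[0]*.7,interpolation=cv2.INTER_CUBIC)
a,b=f(s),f(t); c=np.hstack([a,b]); c=cv2.resize(c,(800,int(c.shape[0]*800/c.shape[1]))); print(c.shape); cv2.imwrite("pics/crop0.png",c)
E
```

```text
(363, 800, 3)
```

View pics/crop0.png

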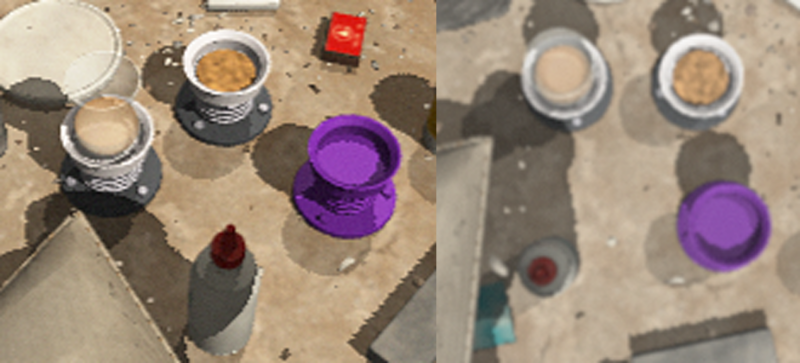

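The crop settles it. The left cradle holds the tea glass, with tea and a clear rim standing above the cup. The right cradle shows the cork pad and is free, and purple is the decoy. Next I'll measure positions.

```bash
cat > h.py <<'E'
import numpy as np,cv2,pickle
def cam(im):
    f=200/np.tan(np.radians(im["vfov"])/2); V=im["view"]; return f,im["cx"],im["cy"],V[:3,:3],V[:3,3]
def ray(im,p):
    f,cx,cy,R,t=cam(im); p=np.atleast_2d(p).astype(float)
    d=np.c_[(p[:,0]-cx)/f,-(p[:,1]-cy)/f,-np.ones(len(p))]@R
    return -R.T@t,d/np.linalg.norm(d,axis=1)[:,None]
def plane(im,p,z):
    c,d=ray(im,p); return c+d*((z-c[2])/d[:,2])[:,None]
def tri(ims,pts):
    A=np.zeros((3,3));b=np.zeros(3);L=[]
    for im,p in zip(ims,pts):
        c,d=ray(im,p);M=np.eye(3)-np.outer(d[0],d[0]);A+=M;b+=M@c;L.append((c,M))
    x=np.linalg.solve(A,b); return x,[np.linalg.norm(M@(x-c)) for c,M in L]
def proj(im,P):
    f,cx,cy,R,t=cam(im);q=R@P+t;return np.array([cx+f*q[0]/-q[2],cy-f*q[1]/-q[2]])
def circ(P):
    A=np.c_[2*P[:,:2],np.ones(len(P))];s=np.linalg.lstsq(A,(P[:,:2]**2).sum(1),rcond=None)[0]
    return s[:2],np.sqrt(s[2]+s[:2]@s[:2])
E
python3 - <<'E'
from h import *
d=pickle.load(open("im0.pkl","rb")); S,T=d["scene"],d["top"]
P=lambda n,a,b:print(n,*[np.round(v,4) for v in tri((S,T),(a,b))])
print("cams",ray(S,(0,0))[0],ray(T,(0,0))[0])
P("canvas corner",(270,232),(251,198))
P("pole base",(483,278),(376,327))
def comp(im,roi,lo,hi):
    x0,y0,x1,y1=roi; h=cv2.cvtColor(im["frame"],cv2.COLOR_RGB2HSV)
    m=np.zeros(h.shape[:2],np.uint8); m[y0:y1,x0:x1]=cv2.inRange(h,lo,hi)[y0:y1,x0:x1]
    n,l,s,c=cv2.connectedComponentsWithStats(m); k=1+s[1:,4].argmax(); return (l==k).astype(np.uint8),c[k],s[k]
cork=[comp(S,(310,145,358,190),(8,120,80),(25,255,255)),comp(T,(318,152,360,196),(8,110,80),(25,255,255))]
for c in cork: print("cork",c[1],c[2])
P("cork",cork[0][1],cork[1][1])
red=[comp(S,(315,225,350,262),(0,110,20),(8,255,255)),comp(T,(260,236,292,268),(0,90,20),(10,255,255))]
red2=[comp(S,(315,225,350,262),(170,110,20),(180,255,255)),comp(T,(260,236,292,268),(170,90,20),(180,255,255))]
for c in red+red2: print("red",c[1],c[2])
for n,im,roi in(("S",S,(308,145,360,190)),("T",T,(315,150,362,198))):
    m,c,s=comp(im,roi,(0,0,150),(180,70,255)); print("rim",n,c,s)
    ct=max(cv2.findContours(m,0,cv2.CHAIN_APPROX_NONE)[0],key=cv2.contourArea)[:,0]
    h=cv2.convexHull(ct)[:,0]; 
    for z in(.05,.06,.068,.076): print(z,circ(plane(im,h,z)))
E
```

```text
cams [0.15734252 0.32076132 0.742923  ] [0.46231557 0.01223775 0.89713948]
canvas corner [0.5435 0.1395 0.066 ] [0.0005 0.0005]
pole base [ 0.2426 -0.1528  0.0098] [0.0012 0.0012]
cork [332.76829268 168.8445122 ] [321 161  25  17 328]
cork [338.1969697  171.78030303] [329 162  20  20 264]
cork [ 0.6054 -0.0602  0.0574] [0.001 0.001]
red [333.69090909 242.20606061] [327 233  14  18 165]
red [273.2371134  251.57731959] [268 246  11  12  97]
red [334. 249.] [332 248   5   3   5]
red [275. 253.] [275 253   1   1   1]
rim S [333.25102881 166.31069959] [315 149  38  41 486]
0.05 (array([ 0.60677903, -0.06938965]), np.float64(0.050179079110807955))
0.06 (array([ 0.60029293, -0.06375914]), np.float64(0.0494549138082018))
0.068 (array([ 0.59510405, -0.05925473]), np.float64(0.04887558156611063))
0.076 (array([ 0.58991518, -0.05475032]), np.float64(0.04829624932402406))
rim T [346.842827   171.25949367] [322 150  40  48 948]
0.05 (array([ 0.60664375, -0.08319   ]), np.float64(0.05803829199060593))
0.06 (array([ 0.60494004, -0.08206353]), np.float64(0.05735318294204529))
0.068 (array([ 0.60357707, -0.08116235]), np.float64(0.05680509570319847))
0.076 (array([ 0.6022141 , -0.08026117]), np.float64(0.05625700846434597))
```

```bash
python3 - <<'E'
from h import *
d=pickle.load(open("im0.pkl","rb")); S,T=d["scene"],d["top"]
def edge(sa,sb,ta,tb):
    c,r=ray(S,[sa,sb]); n=np.cross(r[0],r[1]); 
    ct,rt=ray(T,[ta,tb]); 
    return [np.round(ct+q*((c-ct)@n)/(q@n),3) for q in rt]
print("right",edge((270,232),(383,398),(251,199),(240,370)))
print("left",edge((270,232),(105,398),(251,199),(10,263)))
for p in([.218,.585,.304],[0,0,.1],[0,0,.4],[.1,.27,.5]): print(p,proj(S,np.array(p)),proj(T,np.array(p)))
P=lambda n,a,b:print(n,*[np.round(v,4) for v in tri((S,T),(a,b))])
P("hose",(470,278),(375,300))
for n,im,roi in(("S",S,(308,145,360,190)),("T",T,(315,150,362,198))):
    x0,y0,x1,y1=roi; h=cv2.cvtColor(im["frame"],cv2.COLOR_RGB2HSV)
    for sm,vm in((30,120),(40,120),(50,140)):
        m=np.zeros(h.shape[:2],np.uint8); m[y0:y1,x0:x1]=cv2.inRange(h,(0,0,vm),(180,sm,255))[y0:y1,x0:x1]
        q,l,s,c=cv2.connectedComponentsWithStats(m);k=1+s[1:,4].argmax();print(n,sm,vm,s[k])
y=200
cv2.imwrite("pics/b.png",cv2.resize(S["frame"][225:300,300:365,::-1],None,fx=8,fy=8,interpolation=cv2.INTER_CUBIC))
print(np.round(cv2.cvtColor(S["frame"],cv2.COLOR_RGB2HSV)[265,312:356]).tolist())
E
```

```text
right [array([0.541, 0.139, 0.064]), array([0.162, 0.159, 0.048])]
left [array([0.54 , 0.138, 0.075]), array([0.398, 0.66 , 0.064])]
[0.218, 0.585, 0.304] [-43.69794924 692.97795603] [-76.63950245 397.29397427]
[0, 0, 0.1] [569.24343264 440.8666523 ] [311.90100428 460.90430844]
[0, 0, 0.4] [764.02284168 396.00568389] [315.16169727 610.52798276]
[0.1, 0.27, 0.5] [475.61131395 542.24514512] [ 37.56965022 611.19130113]
hose [ 0.2792 -0.1746 -0.0741] [0.0146 0.0146]
S 30 120 [315 152  37  38 502]
S 40 120 [315 152  37  38 514]
S 50 140 [315 152  37  38 478]
T 30 120 [321 153  36  38 552]
T 40 120 [321 150  36  42 600]
T 50 140 [321 150  39  39 600]
[[16, 92, 103], [15, 89, 97], [15, 95, 94], [15, 81, 95], [14, 88, 99], [15, 58, 79], [47, 29, 61], [18, 38, 68], [30, 27, 75], [20, 43, 71], [24, 57, 72], [23, 42, 73], [18, 37, 69], [16, 37, 76], [22, 36, 77], [17, 31, 73], [20, 41, 74], [23, 30, 76], [22, 37, 76], [27, 34, 75], [19, 30, 69], [25, 22, 71], [23, 29, 70], [23, 31, 73], [21, 25, 71], [23, 32, 72], [30, 50, 72], [20, 42, 73], [24, 19, 67], [19, 41, 68], [20, 34, 164], [21, 33, 184], [21, 34, 173], [22, 39, 170], [18, 75, 196], [18, 79, 209], [16, 73, 206], [16, 80, 200], [17, 86, 189], [16, 93, 187], [16, 87, 182], [17, 93, 181], [15, 88, 179], [17, 87, 179]]
```

View pics/b.png

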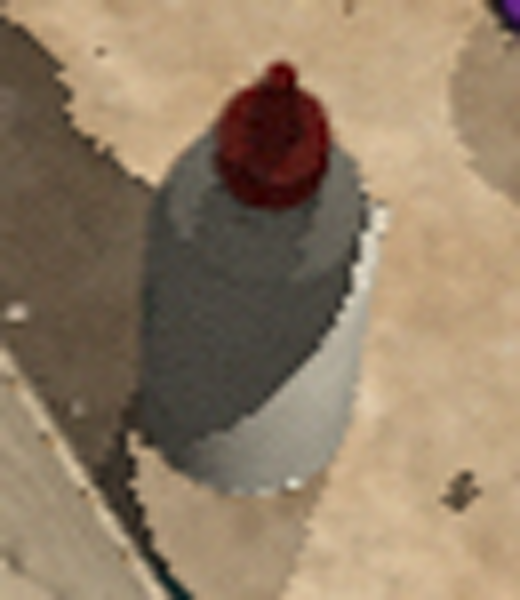

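The enlargement shows the bottle upright: red cap centred at about (334,242), nozzle tip at (335,233.5), body edges at columns 318 and 346, lower edge at row 286.

```bash
python3 - <<'E'
from h import *
d=pickle.load(open("im0.pkl","rb")); S,T=d["scene"],d["top"]
P=lambda n,a,b:print(n,*[np.round(v,4) for v in tri((S,T),(a,b))])
P("cap",(333.8,242.3),(273.2,251.6))
f=lambda z,p:np.round(plane(S,p,z),4)
b=plane(S,(331.5,286),0)[0]; c=ray(S,(0,0))[0]; u=(b-c)[:2];u/=np.linalg.norm(u); print("bottom near",b,"centre",b[:2]+u*.0265)
# top: bottle outline (grey, low saturation) in roi
def rimfit(im,roi,lo,hi,zs):
    x0,y0,x1,y1=roi; h=cv2.cvtColor(im["frame"],cv2.COLOR_RGB2HSV); m=np.zeros(h.shape[:2],np.uint8); m[y0:y1,x0:x1]=cv2.inRange(h,lo,hi)[y0:y1,x0:x1]
    q,l,s,_=cv2.connectedComponentsWithStats(m);k=1+s[1:,4].argmax(); m=(l==k).astype(np.uint8)
    ct=max(cv2.findContours(m,0,cv2.CHAIN_APPROX_NONE)[0],key=cv2.contourArea)[:,0]; hu=cv2.convexHull(ct)[:,0]+0.
    e=cv2.fitEllipse(np.float32(hu)); print(s[k],"ell",np.round(e[0],1),np.round(e[1],1))
    for z in zs: print("  ",z,*np.round(circ(plane(im,hu,z))[0],4),round(circ(plane(im,hu,z))[1],4))
    return m
rimfit(T,(318,150,362,193),(0,0,150),(180,40,255),(.06,.068,.076))
rimfit(T,(260,235,294,268),(0,0,40),(180,75,255),(.06,.1))
rimfit(S,(312,150,356,178),(0,0,130),(180,40,255),(.06,.068,.076))
# glass cradle cup (left)
rimfit(T,(262,150,302,194),(0,0,150),(180,40,255),(.06,.068,.076))
def line(s,t):
    c,r=ray(S,s); n=np.cross(r[0],r[1]); ct,rt=ray(T,t)
    return [np.round(ct+q*((c-ct)@n)/(q@n),3) for q in rt]
print("pole",line([(515,0),(483,278)],[(376,327),(600,175)]))
h=cv2.cvtColor(T["frame"],cv2.COLOR_RGB2HSV)
cv2.imwrite("pics/t2.png",cv2.resize(T["frame"][145:275,250:370,::-1],None,fx=4.6,fy=4.6,interpolation=cv2.INTER_CUBIC))
E
```

```text
cap [0.4254 0.0809 0.1312] [0.001 0.001]
bottom near [0.40720411 0.09236077 0.        ] centre [0.42676361 0.07448128]
[322 154  35  35 489] ell [338.9 170.9] [35.  36.1]
   0.06 0.608 -0.0612 0.0413
   0.068 0.6066 -0.0605 0.0409
   0.076 0.6052 -0.0598 0.0405Traceback (most recent call last):
  File "<stdin>", line 16, in <module>
  File "<stdin>", line 12, in rimfit
cv2.error: OpenCV(4.12.0) /io/opencv/modules/imgproc/src/shapedescr.cpp:361: error: (-201:Incorrect size of input array) There should be at least 5 points to fit the ellipse in function 'fitEllipseNoDirect'
```

```bash
python3 - <<'E'
from h import *
from scipy.spatial.transform import Rotation as R
from station import status
d=pickle.load(open("im0.pkl","rb")); S,T=d["scene"],d["top"]
for x,y in((.426,.079),(.426,.0745)): print([np.round(proj(S,np.array([x,y,z])),1).tolist() for z in(0,.05,.1,.158)],[np.round(proj(T,np.array([x,y,z])),1).tolist() for z in(0,.1,.158)])
h=cv2.cvtColor(S["frame"],cv2.COLOR_RGB2HSV); hr=S["frame"].astype(int)
for r in(256,265,272,278):
    w=hr[r,310:356]; print(r,(w[:,0]-w[:,2]).tolist())
t=T["frame"].astype(int)
for r in(246,250,254): print(r,(t[r,255:300,0]-t[r,255:300,2]).tolist())
print("col275",(t[230:275,283,0]-t[230:275,283,2]).tolist(), t[230:275,275].sum(1).tolist())
def line(s,t):
    c,r=ray(S,s); n=np.cross(r[0],r[1]); ct,rt=ray(T,t)
    return [np.round(ct+q*((c-ct)@n)/(q@n),3) for q in rt]
print("pole",line([(515,0),(483,278)],[(376,327),(600,175)]))
o=status.get_obs(); print(R.from_rotvec(o["tool_rot"]).as_matrix().round(3))
E
```

```text
[[331.0, 275.2], [332.0, 263.4], [333.1, 250.3], [334.5, 233.2]] [[279.2, 249.1], [275.7, 251.0], [273.3, 252.3]]
[[332.8, 273.9], [333.9, 262.1], [335.1, 249.0], [336.7, 231.8]] [[281.1, 249.1], [277.9, 251.0], [275.6, 252.3]]
256 [34, 32, 30, 32, 31, 35, 30, 30, 13, 12, 7, 4, 13, 10, 10, 17, 14, 12, 10, 9, 11, 11, 9, 11, 9, 12, 9, 4, 9, 12, 13, 16, 13, 12, 9, 23, 21, 43, 69, 69, 72, 69, 66, 67, 65, 71]
265 [33, 35, 37, 34, 35, 30, 34, 18, 3, 10, 8, 12, 16, 12, 10, 11, 11, 9, 12, 9, 11, 10, 8, 6, 8, 9, 7, 9, 14, 12, 5, 11, 22, 24, 23, 26, 58, 65, 59, 63, 64, 68, 62, 66, 62, 61]
272 [32, 32, 32, 32, 32, 30, 31, 19, 9, 10, 8, 7, 10, 6, 8, 10, 11, 10, 10, 6, 6, 13, 9, 10, 9, 8, 20, 22, 24, 26, 22, 22, 22, 21, 28, 55, 59, 61, 62, 62, 63, 63, 57, 59, 59, 59]
278 [32, 27, 29, 34, 29, 17, 21, 21, 11, 11, 8, 6, 9, 5, 9, 8, 11, 13, 8, 17, 20, 17, 17, 22, 21, 21, 18, 20, 21, 18, 21, 22, 21, 45, 64, 62, 59, 59, 57, 56, 59, 58, 56, 58, 58, 58]
246 [20, 20, 21, 20, 18, 18, 16, 14, 11, 8, 8, 8, 7, 5, 9, 13, 21, 29, 36, 39, 33, 24, 14, 11, 9, 10, 9, 10, 9, 9, 7, 7, 5, 14, 30, 40, 44, 43, 44, 44, 4
[... 227 characters left out ...]
9, 27, 27, 15, 7, 5, 8, 20, 34, 41, 45, 50, 46, 41, 44, 52, 55, 45, 21, 10, 8, 10, 10, 11, 11, 13, 23, 31, 36, 39, 41, 41, 40, 40, 40, 41, 41, 41, 42]
col275 [21, 20, 22, 20, 21, 20, 19, 20, 14, 4, 1, 5, 8, 8, 8, 9, 9, 10, 10, 12, 10, 10, 10, 9, 10, 10, 12, 12, 15, 24, 37, 43, 43, 44, 40, 42, 41, 40, 42, 41, 42, 41, 40, 43, 44] [312, 310, 294, 293, 295, 296, 303, 289, 267, 294, 318, 338, 359, 361, 361, 327, 245, 193, 199, 191, 176, 165, 147, 143, 165, 180, 189, 230, 295, 326, 299, 272, 352, 489, 563, 557, 542, 537, 542, 545, 541, 552, 559, 555, 540]
pole [array([ 0.226, -0.165, -0.061]), array([ 0.562, -0.48 ,  0.301])]
[[-0.937  0.349 -0.001]
 [ 0.349  0.937 -0.002]
 [ 0.    -0.002 -1.   ]]
```

Bottle base is at (0.426, 0.079); the body edges agree at z 0.05 and the cap triangulates to z 0.13. The free cradle is at (0.606, −0.060), with rim radius 41 mm and cork top at 0.057, which fits the text. I'll move over the bottle and turn the fingers to close along world x, clear of the glass.

Emit:
{"op": "arm_command", "data": {"increments": [{"slide":[-0.023,-0.025,0],"spin":6,"gripper":1},{"slide":[-0.046,-0.05,0],"spin":12,"gripper":1},{"slide":[-0.069,-0.075,0],"spin":18,"gripper":1},{"slide":[-0.092,-0.1,0],"spin":24,"gripper":1},{"slide":[-0.116,-0.125,0],"spin":30,"gripper":1},{"slide":[-0.139,-0.15,0],"spin":36,"gripper":1},{"slide":[-0.162,-0.175,0],"spin":42,"gripper":1},{"slide":[-0.185,-0.2,0],"spin":48,"gripper":1}], "newtons": 40}}

```text
t: 0.77
tool_pos: [0.3218, 0.332, 0.3033]
tool_rot: [-1.773, -2.593, 0.001]
contact_force: [1.3, 0.9, 0.4]
opening: 0.0855
grip_force: 0.0
```

Emit:
{"op": "arm_command", "data": {"increments": [{"slide":[-0.035,0,0],"spin":3,"gripper":1},{"slide":[-0.07,0.001,0],"spin":6,"gripper":1},{"slide":[-0.105,0.001,0],"spin":9,"gripper":1},{"slide":[-0.14,0.002,0],"spin":12,"gripper":1},{"slide":[-0.175,0.002,0],"spin":15,"gripper":1},{"slide":[-0.21,0.003,0],"spin":18,"gripper":1},{"slide":[-0.245,0.003,0],"spin":21,"gripper":1},{"slide":[-0.276,0.003,0],"spin":21.6,"gripper":1}]}}

```text
t: 1.43
tool_pos: [0.4261, 0.076, 0.3036]
tool_rot: [2.225, 2.218, -0.0]
contact_force: [1.1, 0.2, -1.3]
opening: 0.0853
grip_force: 0.0
```

```bash
python3 - <<'E'
from station import status, imaging
from scipy.spatial.transform import Rotation as R
import cv2,pickle,numpy as np
d={n:imaging.get_image(n) for n in("scene","top")}; pickle.dump(d,open("im1.pkl","wb"))
o=status.get_obs(); print(o["tool_pos"],R.from_rotvec(o["tool_rot"]).as_matrix().round(3),o["contact_force"],o["q"])
cv2.imwrite("pics/v1.png",np.vstack([cv2.resize(d[n]["frame"][:,:,::-1],(464,290)) for n in d]))
E
```

```text
[0.42674593 0.07477986 0.30348828] [[ 0.007  1.    -0.001]
 [ 1.    -0.007 -0.001]
 [-0.001 -0.001 -1.   ]] [-0.07274079  0.28426118 -0.00065558] [ 1.92305519e-03 -4.35008891e-01  2.03637959e+00 -1.16502432e-03
  1.54074233e+00  8.90249212e-03]
```

View pics/v1.png

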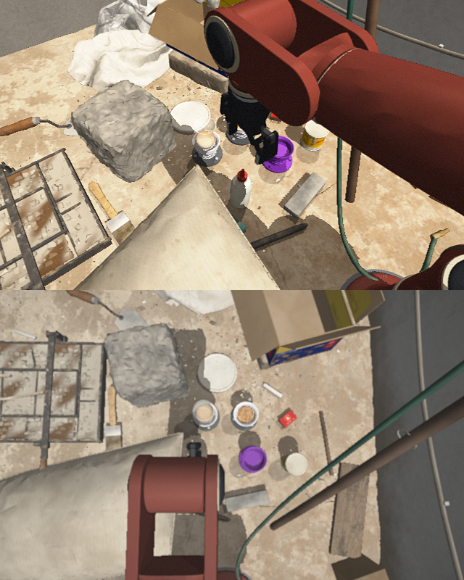

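Now both views show the arm above the bottle, and only the TCP y is about 4 mm off. I'll descend until the palm is just above the nozzle tip, since the nozzle limits the depth.

Emit:
{"op": "arm_command", "data": {"increments": [{"slide":[0.004,0,0.03],"gripper":1},{"slide":[0.004,0,0.06],"gripper":1},{"slide":[0.004,0,0.09],"gripper":1},{"slide":[0.004,0,0.11],"gripper":1},{"slide":[0.004,0,0.125],"gripper":1},{"slide":[0.004,0,0.135],"gripper":1},{"slide":[0.004,0,0.139],"gripper":1},{"slide":[0.004,0,0.139],"gripper":1}]}}

```text
validation failed for argument at $.in...
```

Emit:
{"op": "arm_command", "data": {"increments": [{"slide":[0.004,0,0.03],"spin":0,"gripper":1},{"slide":[0.004,0,0.06],"spin":0,"gripper":1},{"slide":[0.004,0,0.09],"spin":0,"gripper":1},{"slide":[0.004,0,0.11],"spin":0,"gripper":1},{"slide":[0.004,0,0.125],"spin":0,"gripper":1},{"slide":[0.004,0,0.135],"spin":0,"gripper":1},{"slide":[0.004,0,0.139],"spin":0,"gripper":1},{"slide":[0.004,0,0.139],"spin":0,"gripper":1}]}}

```text
t: 2.2
tool_pos: [0.4254, 0.0824, 0.1641]
tool_rot: [-2.221, -2.22, 0.002]
contact_force: [-0.1, -0.4, 0.6]
opening: 0.0852
grip_force: 0.0
```

Emit:
{"op": "arm_command", "data": {"increments": [{"slide":[-0.003,0,0.002],"spin":0,"gripper":1},{"slide":[-0.003,0,0.003],"spin":0,"gripper":1},{"slide":[-0.003,0,0.003],"spin":0,"gripper":0},{"slide":[-0.003,0,0.003],"spin":0,"gripper":-1},{"slide":[-0.003,0,0.003],"spin":0,"gripper":-1},{"slide":[-0.003,0,0.003],"spin":0,"gripper":-1},{"slide":[-0.003,0,0.003],"spin":0,"gripper":-1},{"slide":[-0.003,0,0.003],"spin":0,"gripper":-1}], "newtons": 40}}

```text
t: 2.87
tool_pos: [0.4263, 0.079, 0.1631]
tool_rot: [2.222, 2.22, 0.0]
contact_force: [-2.1, -0.3, 5.9]
opening: 0.0454
grip_force: 38.5
```

Opening 45 mm is below the 53 mm body, so the pads are on the shoulder. I'll open and go lower, watching for nozzle contact.

Emit:
{"op": "arm_command", "data": {"increments": [{"slide":[0,0,0],"spin":0,"gripper":0.6},{"slide":[0,0,0],"spin":0,"gripper":0.6},{"slide":[0,0,0],"spin":0,"gripper":0.6},{"slide":[0,0,0.001],"spin":0,"gripper":0.6},{"slide":[0,0,0.002],"spin":0,"gripper":0.6},{"slide":[0,0,0.002],"spin":0,"gripper":0.6}]}}

```text
t: 3.37
tool_pos: [0.4257, 0.079, 0.1595]
tool_rot: [-2.222, -2.22, 0.001]
contact_force: [0.2, 0.4, -0.9]
opening: 0.0685
grip_force: 0.0
```

```bash
python3 - <<'E'
from station import status, imaging
import cv2
im=imaging.get_image("scene"); o=status.get_obs(); print(o["tool_pos"],o["contact_force"],o["opening"])
cv2.imwrite("pics/v2.png",cv2.resize(im["frame"][190:310,240:420,::-1],None,fx=4.4,fy=4.4,interpolation=cv2.INTER_CUBIC))
E
```

```text
[0.42579855 0.07899256 0.1595791 ] [-0.46830675  0.56940308 -0.29398731] 0.06816943188888676
```

View pics/v2.png

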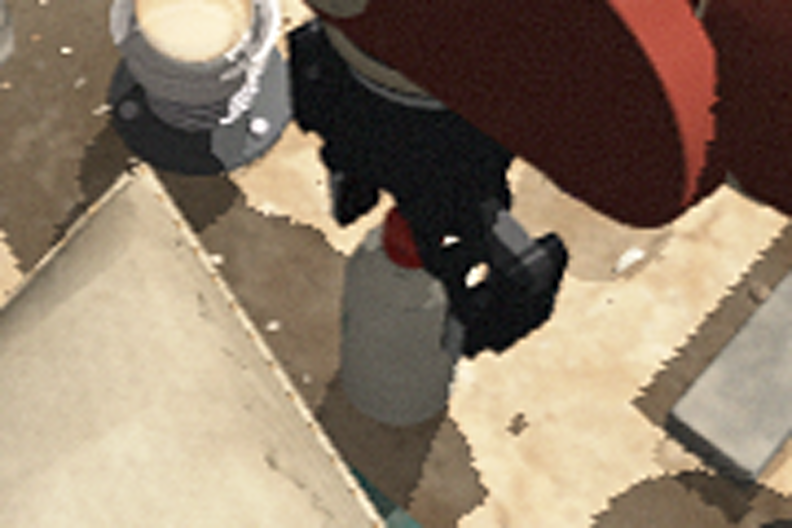

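The bottle still stands at crop (400,340), and the fingertips are just at its shoulder. I'll go down to light nozzle contact and close.

Emit:
{"op": "arm_command", "data": {"increments": [{"slide":[0,0,0.001],"spin":0,"gripper":0.6},{"slide":[0,0,0.0015],"spin":0,"gripper":0.6},{"slide":[0,0,0.0015],"spin":0,"gripper":0.6}]}}

```text
t: 3.67
tool_pos: [0.4259, 0.079, 0.1582]
tool_rot: [-2.222, -2.22, 0.0]
contact_force: [-0.1, -0.4, -1.3]
opening: 0.0685
grip_force: 0.0
```

Emit:
{"op": "arm_command", "data": {"increments": [{"slide":[0,0,0.001],"spin":0,"gripper":0.6},{"slide":[0,0,0.002],"spin":0,"gripper":0.6},{"slide":[0,0,0.002],"spin":0,"gripper":0.6}]}}

```text
t: 3.92
tool_pos: [0.4259, 0.079, 0.1561]
tool_rot: [-2.222, -2.22, 0.0]
contact_force: [0.3, 0.1, -0.4]
opening: 0.0682
grip_force: 0.0
```

Emit:
{"op": "arm_command", "data": {"increments": [{"slide":[0,0,0.0015],"spin":0,"gripper":0.6},{"slide":[0,0,0.003],"spin":0,"gripper":0.6},{"slide":[0,0,0.003],"spin":0,"gripper":0.6}]}}

```text
t: 4.17
tool_pos: [0.4258, 0.079, 0.153]
tool_rot: [-2.222, -2.22, 0.001]
contact_force: [0.5, 0.6, 0.6]
opening: 0.0684
grip_force: 0.0
```

Emit:
{"op": "arm_command", "data": {"increments": [{"slide":[0,0,0.002],"spin":0,"gripper":0.6},{"slide":[0,0,0.004],"spin":0,"gripper":0.6},{"slide":[0,0,0.004],"spin":0,"gripper":0.6}]}}

```text
t: 4.42
tool_pos: [0.4257, 0.079, 0.1489]
tool_rot: [-2.222, -2.22, 0.001]
contact_force: [-0.4, 0.4, 0.2]
opening: 0.0682
grip_force: 0.0
```

Emit:
{"op": "arm_command", "data": {"increments": [{"slide":[0,0,0.002],"spin":0,"gripper":0.6},{"slide":[0,0,0.004],"spin":0,"gripper":0.6},{"slide":[0,0,0.004],"spin":0,"gripper":0},{"slide":[0,0,0.004],"spin":0,"gripper":-1},{"slide":[0,0,0.004],"spin":0,"gripper":-1},{"slide":[0,0,0.004],"spin":0,"gripper":-1},{"slide":[0,0,0.004],"spin":0,"gripper":-1},{"slide":[0,0,0.004],"spin":0,"gripper":-1}], "newtons": 50}}

```text
t: 5.08
tool_pos: [0.4262, 0.079, 0.1457]
tool_rot: [2.222, 2.22, 0.001]
contact_force: [0.1, 0.6, 1.8]
opening: 0.0504
grip_force: 52.3
```

```bash
python3 - <<'E'
from station import status, imaging
import cv2,numpy as np
a=imaging.get_image("scene"); b=imaging.get_image("top");o=status.get_obs(); print(o["tool_pos"],o["contact_force"],o["wrist_torque"],o["opening"])
f=lambda x:cv2.resize(x[:,:,::-1],(540,420)) 
cv2.imwrite("pics/v3.png",cv2.resize(a["frame"][190:310,260:400,::-1],None,fx=5,fy=5,interpolation=cv2.INTER_CUBIC))
E
```

```text
[0.42623308 0.0789895  0.14566104] [0.48460835 0.20127961 1.85037642] [-0.07273301 -0.20680214 -0.03517038] 0.05022588353102183
```

View pics/v3.png

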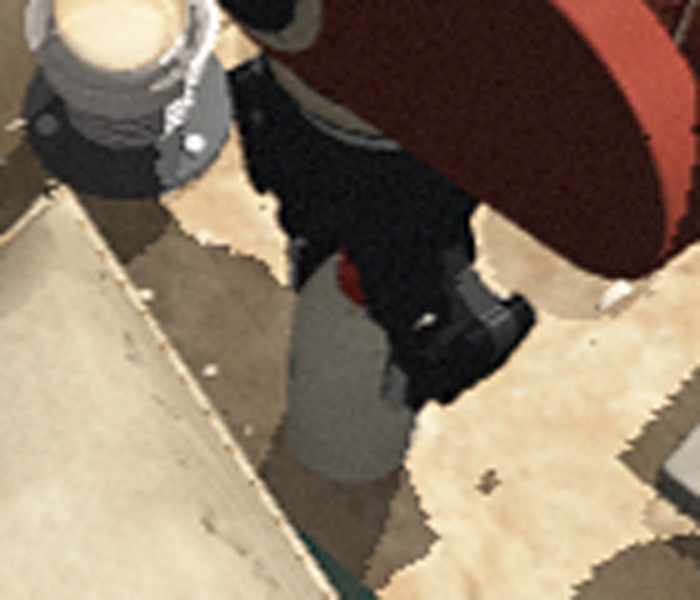

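The grip has closed at 50 mm with 52 N on the body just under the shoulder, and the bottle is upright (crop (350,380)). I'll try a lift.

Emit:
{"op": "arm_command", "data": {"increments": [{"slide":[0,0,-0.005],"spin":0,"gripper":-1},{"slide":[0,0,-0.01],"spin":0,"gripper":-1},{"slide":[0,0,-0.02],"spin":0,"gripper":-1},{"slide":[0,0,-0.03],"spin":0,"gripper":-1},{"slide":[0,0,-0.03],"spin":0,"gripper":-1},{"slide":[0,0,-0.03],"spin":0,"gripper":-1}]}}

```text
t: 5.68
tool_pos: [0.4267, 0.079, 0.1768]
tool_rot: [2.221, 2.219, 0.003]
contact_force: [0.8, 0.8, -2.3]
opening: 0.0502
grip_force: 52.3
```

```bash
python3 - <<'E'
from station import status, imaging
import cv2,numpy as np
a=imaging.get_image("scene"); o=status.get_obs(); print(o["tool_pos"],o["contact_force"],o["wrist_torque"],o["opening"],o["grip_force"])
cv2.imwrite("pics/v4.png",cv2.resize(a["frame"][180:300,260:400,::-1],None,fx=5,fy=5,interpolation=cv2.INTER_CUBIC))
E
```

```text
[0.42618466 0.0790244  0.17594742] [-0.2232955   0.75603458 -2.5159639 ] [-0.02573667 -0.00258092 -0.00713134] 0.05047514252104174 52.25099433388095
```

View pics/v4.png

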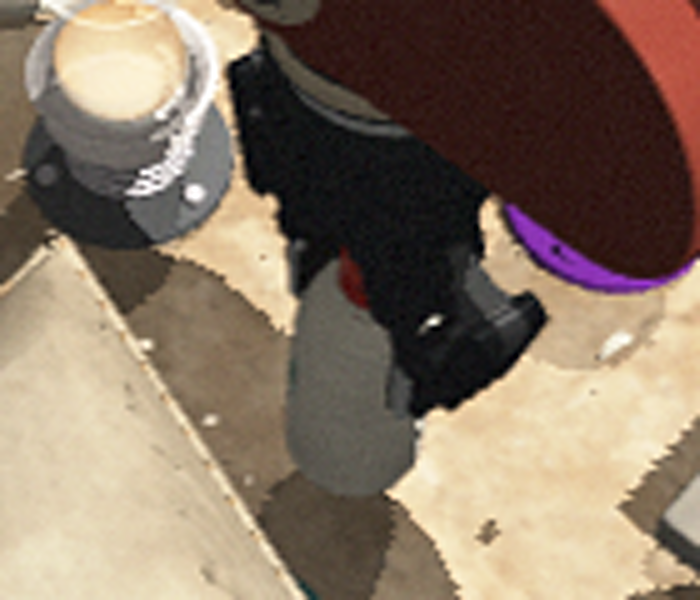

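The bottle is off the bench, with its shadow separate and −2.5 N on the wrist. I'll lift higher and carry it to the free cradle, moving sideways before forward to stay clear of the glass.

Emit:
{"op": "arm_command", "data": {"increments": [{"slide":[0,0,-0.025],"spin":0,"gripper":-1},{"slide":[0,0,-0.05],"spin":0,"gripper":-1},{"slide":[-0.02,0,-0.07],"spin":0,"gripper":-1},{"slide":[-0.045,0,-0.075],"spin":0,"gripper":-1},{"slide":[-0.07,0,-0.075],"spin":0,"gripper":-1},{"slide":[-0.095,0.005,-0.075],"spin":0,"gripper":-1},{"slide":[-0.12,0.02,-0.075],"spin":0,"gripper":-1},{"slide":[-0.139,0.04,-0.075],"spin":0,"gripper":-1}]}}

```text
t: 6.4
tool_pos: [0.4653, -0.0616, 0.2499]
tool_rot: [-2.223, -2.219, 0.001]
contact_force: [0.8, 0.2, -1.2]
opening: 0.0504
grip_force: 52.9
```

Emit:
{"op": "arm_command", "data": {"increments": [{"slide":[0,0.025,0],"spin":0,"gripper":-1},{"slide":[0,0.05,0],"spin":0,"gripper":-1},{"slide":[0,0.075,0],"spin":0,"gripper":-1},{"slide":[0,0.1,0],"spin":0,"gripper":-1},{"slide":[0,0.12,0],"spin":0,"gripper":-1},{"slide":[0,0.135,0],"spin":0,"gripper":-1},{"slide":[0,0.14,0],"spin":0,"gripper":-1},{"slide":[0,0.14,0],"spin":0,"gripper":-1}]}}

```text
t: 7.07
tool_pos: [0.6063, -0.0601, 0.2494]
tool_rot: [-2.221, -2.22, 0.001]
contact_force: [-0.5, 0.5, -1.5]
opening: 0.0503
grip_force: 52.9
```

```bash
python3 - <<'E'
from station import status, imaging
from h import *
d={n:imaging.get_image(n) for n in("scene","top")}; pickle.dump(d,open("im2.pkl","wb")); a=d["scene"]
o=status.get_obs(); print(o["tool_pos"],o["tool_rot"],o["contact_force"],o["opening"])
p=o["tool_pos"]; F=a["frame"].copy(); th=np.linspace(0,2*np.pi,60); z0=p[2]-.1455
for z in(z0,z0+.06):
    for t in th:
        u=proj(a,np.array([p[0]+.0265*np.cos(t),p[1]+.0265*np.sin(t),z])); F[int(round(u[1])),int(round(u[0]))]=(0,255,0)
for t in th:
    u=proj(a,np.array([.606+.04*np.cos(t),-.060+.04*np.sin(t),.068])); F[int(round(u[1])),int(round(u[0]))]=(255,0,255)
cv2.imwrite("pics/v5.png",np.hstack([cv2.resize(x[100:220,270:390,::-1],(400,400),interpolation=cv2.INTER_CUBIC) for x in(a["frame"],F)]))
E
```

```text
[ 0.6051786  -0.0600414   0.24970119] [-2.22119230e+00 -2.21966024e+00  1.70073267e-03] [-0.86618246 -0.8077801  -2.16107521] 0.05043476494893233
```

View pics/v5.png

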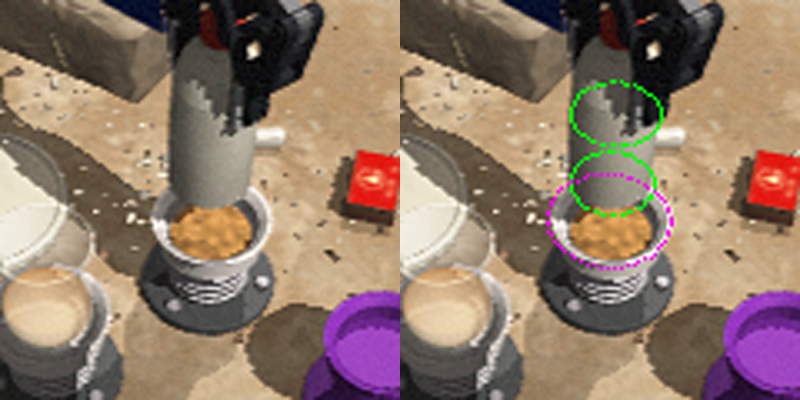

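Bottle hangs upright over the cup, with body centre column matching the prediction to about 1 px. The rim overlay also fits. Only the lower edge appears about 2 px high, so I'll compare that with the same bias at the start.

```bash
python3 - <<'E'
from h import *
th=np.linspace(0,2*np.pi,180)
def near(im,x,y,z): 
    u=np.array([proj(im,np.array([x+.0265*np.cos(t),y+.0265*np.sin(t),z])) for t in th]); return u[:,1].max().round(1),u[:,0].min().round(1),u[:,0].max().round(1)
d0=pickle.load(open("im0.pkl","rb"))["scene"];d2=pickle.load(open("im2.pkl","rb"))["scene"]
print("im0 pred",near(d0,.426,.079,0)); print("im2 pred",near(d2,.6052,-.06,.1042))
for n,im,c,r0,r1 in(("im0",d0,331,278,294),("im2",d2,333,154,172)):
    print(n,r0,[im["frame"][r,c-2:c+3].mean(0).round().astype(int).tolist() for r in range(r0,r1)])
def row(im,r,a,b): w=im["frame"][r,a:b].astype(int); return (w[:,0]-w[:,2]).tolist()
for r in(148,153): print(r,row(d2,r,312,356))
E
```

```text
im0 pred (np.float64(287.6), np.float64(317.6), np.float64(344.4))
im2 pred (np.float64(163.9), np.float64(320.6), np.float64(345.8))
im0 278 [[136, 131, 117], [136, 129, 116], [136, 131, 117], [133, 128, 115], [131, 126, 113], [133, 129, 116], [132, 127, 114], [128, 126, 112], [149, 143, 129], [154, 130, 100], [154, 132, 103], [153, 131, 102], [153, 129, 102], [155, 132, 105], [158, 137, 108], [163, 143, 114]]
im2 154 [[140, 136, 121], [139, 135, 121], [142, 136, 124], [140, 133, 119], [137, 133, 118], [137, 131, 119], [137, 132, 118], [136, 132, 119], [165, 143, 113], [215, 154, 82], [204, 146, 80], [213, 155, 87], [220, 160, 87], [211, 151, 82], [197, 141, 77], [191, 137, 73], [195, 140, 76], [212, 152, 84]]
148 [37, 38, 30, 38, 52, 67, 48, 31, 19, 9, 8, 7, 12, 10, 15, 12, 14, 17, 19, 16, 21, 24, 19, 24, 22, 19, 24, 21, 25, 22, 22, 21, 20, 29, 57, 64, 64, 66, 68, 67, 61, 65, 72, 72]
153 [61, 64, 67, 67, 68, 45, 38, 54, 32, 5, 11, 8, 8, 10, 16, 14, 14, 16, 18, 18, 18, 23, 20, 18, 19, 23, 23, 23, 21, 21, 20, 22, 15, 52, 62, 62, 59, 61, 59, 63, 63, 65, 65, 68]
```

The residual is only about 2–3 mm, inside the 4.5 mm bore clearance. Now I'll lower, quickly at first and then slowly.

Emit:
{"op": "arm_command", "data": {"increments": [{"slide":[0,-0.001,0.008],"spin":0,"gripper":-1},{"slide":[0,-0.001,0.016],"spin":0,"gripper":-1},{"slide":[0,-0.001,0.024],"spin":0,"gripper":-1},{"slide":[0,-0.001,0.03],"spin":0,"gripper":-1},{"slide":[0,-0.001,0.036],"spin":0,"gripper":-1},{"slide":[0,-0.001,0.04],"spin":0,"gripper":-1},{"slide":[0,-0.001,0.043],"spin":0,"gripper":-1},{"slide":[0,-0.001,0.043],"spin":0,"gripper":-1}], "newtons": 60}}

```text
t: 7.83
tool_pos: [0.6045, -0.06, 0.2064]
tool_rot: [-2.221, -2.22, 0.001]
contact_force: [-0.1, -0.7, -1.9]
opening: 0.0499
grip_force: 64.3
```

Emit:
{"op": "arm_command", "data": {"increments": [{"slide":[0,0,0.002],"spin":0,"gripper":-1},{"slide":[0,0,0.004],"spin":0,"gripper":-1},{"slide":[0,0,0.006],"spin":0,"gripper":-1},{"slide":[0,0,0.008],"spin":0,"gripper":-1},{"slide":[0,0,0.01],"spin":0,"gripper":-1},{"slide":[0,0,0.012],"spin":0,"gripper":-1},{"slide":[0,0,0.012],"spin":0,"gripper":-1}]}}

```text
t: 8.42
tool_pos: [0.6052, -0.0602, 0.196]
tool_rot: [2.222, 2.22, 0.001]
contact_force: [-1.4, -0.2, 4.3]
opening: 0.05
grip_force: 64.9
```

Contact on the pad with little lateral force. I'll press further down to the stop.

Emit:
{"op": "arm_command", "data": {"increments": [{"slide":[0,0,0.002],"spin":0,"gripper":-1},{"slide":[0,0,0.004],"spin":0,"gripper":-1},{"slide":[0,0,0.006],"spin":0,"gripper":-1},{"slide":[0,0,0.008],"spin":0,"gripper":-1},{"slide":[0,0,0.01],"spin":0,"gripper":-1},{"slide":[0,0,0.01],"spin":0,"gripper":-1}]}}

```text
t: 8.92
tool_pos: [0.6053, -0.0603, 0.1865]
tool_rot: [2.222, 2.22, 0.001]
contact_force: [-2.6, 0.0, 7.0]
opening: 0.0497
grip_force: 65.1
```

Emit:
{"op": "arm_command", "data": {"increments": [{"slide":[0,0,0.001],"spin":0,"gripper":-1},{"slide":[0,0,0.002],"spin":0,"gripper":-1},{"slide":[0,0,0.003],"spin":0,"gripper":-1},{"slide":[0,0,0.004],"spin":0,"gripper":-1},{"slide":[0,0,0.004],"spin":0,"gripper":-1}]}}

```text
t: 9.33
tool_pos: [0.6053, -0.0603, 0.183]
tool_rot: [2.221, 2.22, 0.0]
contact_force: [-2.6, 0.1, 7.9]
opening: 0.0498
grip_force: 65.2
```

Emit:
{"op": "arm_command", "data": {"increments": [{"slide":[0,0,0.001],"spin":0,"gripper":-1},{"slide":[0,0,0.002],"spin":0,"gripper":-1},{"slide":[0,0,0.003],"spin":0,"gripper":-1},{"slide":[0,0,0.003],"spin":0,"gripper":-1},{"slide":[0,0,0.003],"spin":0,"gripper":-1}]}}

```text
t: 9.75
tool_pos: [0.6057, -0.0604, 0.1825]
tool_rot: [2.221, 2.22, 0.0]
contact_force: [-6.7, 1.0, 18.0]
opening: 0.0505
grip_force: 66.0
```

```bash
python3 - <<'E'
from station import status, imaging
from h import *
a=imaging.get_image("scene"); o=status.get_obs(); print(o["tool_pos"],o["contact_force"],o["wrist_torque"],o["opening"],o["grip_force"])
cv2.imwrite("pics/v6.png",cv2.resize(a["frame"][100:220,240:400,::-1],None,fx=5,fy=5,interpolation=cv2.INTER_CUBIC))
E
```

```text
[ 0.60564995 -0.06035053  0.18255024] [-6.60979872  0.81527704 16.85621089] [ 0.09369305  1.99999094 -0.04584782] 0.04975066092212588 65.94971057027578
```

View pics/v6.png

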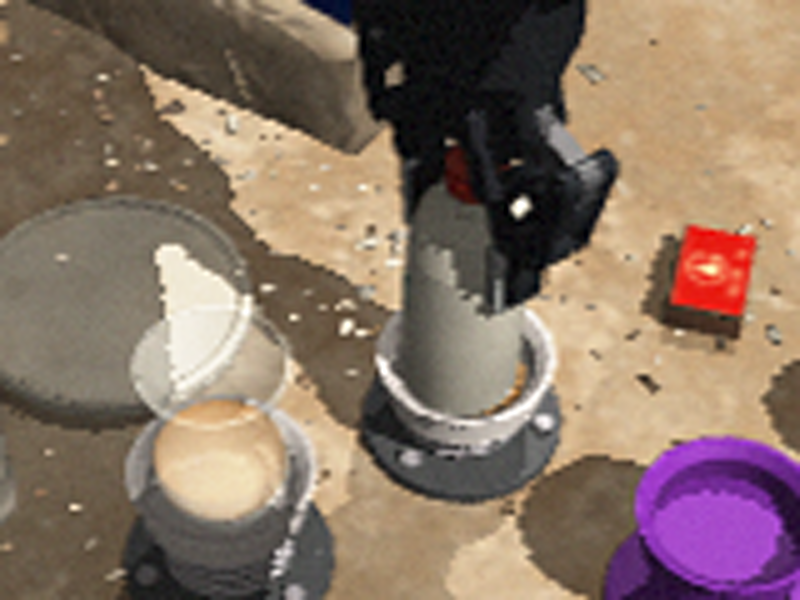

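The cup is on its stop: the force jumped from 8 to 17 N and the TCP height matches the 18 mm of travel. The bottle stands upright and centred in the cup (crop (462,370) against rim centre 466), and the glass is untouched. Handing in.

```bash
python3 -c "
from station import order
print(order.finish_job())"
```

```text
the job is handed in; nothing more can be done
None
```

The bottle stands upright on the cork pad in the free cradle, pressed down to the cup's stop and still gripped; the tea glass looks undisturbed, and I handed the job in at about 10 s without seeing a verdict.

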